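# Regrasp a sample tube in a slant rest and snap it into a rocking mixer

## Robot

A 6-joint arm with a two-finger parallel gripper is mounted at the origin on a cart in front of the work surface, level with it; the furniture and walls round the work are solid. World frame = base frame: x ahead of the robot, y to its left, z up, the work surface at z = 0. Lengths are in m, angles in rad, forces in N, time in s.
With the tool pointing down it reaches from about 0.275 to 0.975 m from the base axis. Payload 8.4 kg.
Tool frame: the origin (TCP) lies on the mounting face of the last link; the fingertips stand ahead of it and the grasp point (between the pads) lies 171 mm ahead of it (r.tcp_to_tips is the z of the fingertips in the tool frame, in m); z points along the fingers, y is the line along which they close (so a half turn about z gives the same grasp; the last joint's range is limited). The gripper opens to 92 mm and grips with 3 to 60 N. Pads are 20 mm wide; open, the fingers measure 128 mm over their backs; the gripper's body (75 mm by 189 mm) begins 69 mm behind the grasp point.
Start: joints at [1.295, 0.353, 1.633, -0, 1.155, -0.002], TCP at [0.169, 0.602, 0.405] pointing down, gripper open.
Joint ranges: [-2.63, 2.63], [-0.92, 2.1], [0.06, 2.66], [-1.3, 4.44], [0, 2.69], [-3.02, 3.02]. Speed limits (rad/s): [2.22, 2.22, 2.79, 3.14, 3.14, 3.14].

## Interface

Orientations are given as a 3x3 rotation matrix whose columns are the frame's x, y, z axes.
In Python, from bench import r gives the robot as it stands.
- The arm moves only by the shell command python3 steer.py [FORCE], which reads ROWS from standard input. ROWS is 1 to 10 rows, parted by semicolons, with the numbers parted by spaces; each row has 5 numbers: the finger opening in m, then dx, dy, dz in shares of the most that a row can go, 1 being 62.5 mm, then a turn about the tool's z in units of 0.2 rad; each row shifts and turns the commanded pose from where the row before left it, along the tool's axes as they then stand; what a row does not reach is not made up. A row lasts 1/8 s, in which the tool goes at most 0.0625 m and 0.188 rad, less where a joint would pass 70% of its speed; a pose out of reach is approached as far as the arm can. The fingers move at their own pace and stop on an object; FORCE is the grip in N (left out, the last holds). Time passes only in rows, so rows that do not move let the fingers close. It prints the time, the measured TCP pose, the force, the opening and the grip force at its end. Input that does not fit is refused with a message, and nothing moves.
- r.read_state(): the state, without advancing time (a new reading comes with each control period).
- r.grab_frame(name): name is "side" or "top"; returns the picture (420x560x3 uint8, red, green, blue); there is no depth.
- r.camera_model(name): a dict with "camera_matrix" (3x3 intrinsics, pixels), "dist" ([k1, k2, p1, p2, k3] as OpenCV has them; the pictures are not rectified), "R" (3x3) and "t" (3): a world point X has camera coordinates R X + t. Camera axes: x right, y down, z forward; pixel columns grow to the right and rows downward; lengths in m; the calibration is good to about 2 mm. A picture is of the moment at which its call begins. camera_model takes no time and is no camera call.
- r.sign_off(): hands the job in; it is judged then, once.
The state is a dict: "t": time; "qpos": joint angles; "dq": joint speeds; "joint_efforts": joint torques, N m; "tcp_pos": TCP position; "eef_rot": TCP orientation; "force": force on the tool from outside, world axes, zero at the start; "ft_torque": the same for the moment, N m; "opening": finger opening in m; "grip_force": force on a finger pad.
Only numpy, scipy, OpenCV 4.12 (cv2) and the standard library are available. Lean on these libraries where they do the work, as an engineer would, in place of code of your own. Each camera call takes 0.05 s, during which the arm holds its last target. There are 200 camera calls.

## Task

Only the cap end of the orange-capped sample tube can be reached in the rack: lift it out by that end, lay it in the aluminium slant rest with its foot down against the stop, and let go of it there so that you can take a new grip across its body. Then press it down into the empty lane of the rocking mixer, across both black saddles and with its cap pointing the same way as the cap of the tube already loaded, until the sprung wire keeper snaps shut over it, and let go. Leave the two blue-capped tubes standing in the rack, and do not knock over or push away the beaker and the small brown bottle.

Things in the scene. Friction and masses are not known exactly. Their poses are not given: they have to be found in the camera images.
- orange_tube: Sample tube to load: clear body 16 mm in diameter, orange cap 18.4 mm in diameter on the last 18 mm, 100 mm long in all, about 24 g. Origin: centre of its foot, the end away from the cap; z runs from foot to cap; it is round about z. It starts upright in the rack, foot 6 mm and top 106 mm above the table, in one of three of the four holes.
- tube_mid (a point): Point on the orange tube's axis 38 mm from its foot. When the tube is properly loaded this point lies on the lane point, within 10 mm along the lane.
- tube_top (a point): Centre of the top of the orange cap, 100 mm from the foot.
- blue_tube_1: Bystander: tube of the same shape with a blue cap, upright and loose in the rack; origin at its foot, z towards its cap.
- blue_tube_2: Bystander: second blue-capped tube of the same shape, upright and loose in the rack; origin at its foot, z towards its cap.
- tube_rack: Blue single-row tube rack, 46 x 150 x 68 mm (x, y, z), fixed; origin: centre of its underside. Four 18.5 mm holes along its y at -48, -16, 16, 48 mm through the top plate (z = 63 to 68 mm). Tubes stand on its floor at z = 6 mm, so only their upper 38 mm show. There is room for fingers that close along the rack's x.
- slant_rest: Aluminium slant rest (inclined V-block), base 120 x 62 x 8 mm, about 100 mm high, fixed; origin: centre of the underside (base x -64 to 56 mm). It carries a tube at 45 degrees in its x-z plane: foot low on the +x side, cap end up and towards -x; direction foot to cap is (-0.707, 0, 0.707) in the rest's axes.
- rest_foot (a point): Where the centre of the tube's foot lies when the tube lies in the slant rest against its foot stop: (30, 0, 44) mm in the rest's axes. Two 90-degree V supports, 25 mm wide across y, rims 1 mm above the tube's axis, carry it 2 to 9 and 54 to 61 mm from the foot.
- rest_grip (a point): Point on the axis of a tube lying in the slant rest, 36 mm from its foot, between the two V supports. Here the body is free all round for the fingers (closing along the rest's y) over 45 mm of its length; the spine below lies 25 mm from the axis. The rest's axes.
- rocker: Rocking mixer, fixed: white housing 130 x 150 x 55 mm (x, y, z), origin: centre of its underside, front panel with display and knob towards -x. On it a tilting plate 136 x 148 mm with two tube lanes along x: the empty one at y = +35 mm, and one at y = -35 mm in which a blue-capped tube lies, cap towards -x.
- rocker_head (a joint): Tilt in rad of the mixer's plate about the rocker's y axis, 66 mm over the table; positive lowers the +x end. It stands anywhere between -0.08 and 0.08, and the stiff drive holds it there (4 N m to move it).
- lane (a point): Centre of the empty lane, on the line where the tube's axis must lie, about 116 mm over the table, with the tilted plate's axes: x along the lane, z square up from the plate. Two black V saddles, 8 mm long, at x = -24 and 24 mm carry the tube; between them is a 40 mm window for the fingers, open to 24 mm below this point. The cap must point to -x.
- lane_mouth (a point): Entrance of the lane, 30 mm over the lane point along the lane's z. On the +y side each saddle has a cheek at y = 9 mm (from the lane point) that flares out and ends 26 mm over it; on the -y side stand the keeper's two wire arms, tops at y = -14 mm, z = 31 mm. A tube comes in level from here, straight down the lane's z.
- keeper (a joint): Angle in rad of the sprung wire keeper on the lane's -y side: 0 shut, positive as its arms swing out. Its bent arms overhang the lane from 8 to 30 mm over the lane point. A tube pressed down swings them out by 0.12 to 0.18, taking some 4 to 10 N; when it is about 14 mm over the lane point they begin to spring back over it, pull it down, and read below 0.05 once it lies in the rigid saddles.
- microscope: Obstacle: microscope, fixed, always in the same place: it fills x = 270 to 540 mm, y = -130 to 110 mm up to 372 mm over the table. Pass over it with the fingertips higher than 400 mm. Origin: under its middle, on the table.
- beaker: Bystander: small beaker, 67 mm high, 59 mm wide, loose on the table; origin: centre of its foot.
- iodine: Bystander: small brown bottle with a black cap, 61 mm high, 27 mm wide, loose on the table; origin: centre of its foot.

How it is judged:
By the outcome, as a careful person would: the job done as asked, in the order asked, and still so for the second after the job is handed in, with the robot touching nothing.
It also fails if it takes over 64 s, if anything falls off the work surface, if the arm or the gripper's body presses on something with over 40 N, if the wrist force passes 120 N, or if a joint passes its speed limit or range.

## Working session

There is one attempt and no reset: what is moved stays moved. The work goes in short steps, Python scripts to look and compute and a shell command to move; the robot and the scene stay as the last step left them, time stands still between calls to the robot, and variables do not carry over. Pictures are saved under pics/ and viewed, at most 10 in all, crops included, and the job is handed in when it is done.

```bash
ls; mkdir -p pics; python3 - <<'E'
from bench import r
import cv2,numpy as np
np.set_printoptions(precision=4,suppress=True)
for n in("side","top"):
    im=r.grab_frame(n); cv2.imwrite(f"pics/{n}0.png",im[...,::-1])
    c=r.camera_model(n); print(n,c)
    print(-np.array(c["R"]).T@np.array(c["t"]))
print(r.read_state(), r.tcp_to_tips)
E
```

```text
bench.py
pics
steer.py
side {'camera_matrix': array([[442.7003,   0.    , 284.2653],
       [  0.    , 442.7003, 215.1295],
       [  0.    ,   0.    ,   1.    ]]), 'dist': array([-0.0309,  0.    ,  0.    ,  0.    ,  0.    ]), 'R': array([[ 0.4041, -0.9147, -0.0009],
       [-0.6825, -0.3008, -0.6661],
       [ 0.609 ,  0.2698, -0.7459]]), 't': array([-0.0305,  0.5028,  0.5622])}
[ 0.0131 -0.0283  0.7542]
top {'camera_matrix': array([[466.5569,   0.    , 277.4885],
       [  0.    , 466.5569, 210.8253],
       [  0.    ,   0.    ,   1.    ]]), 'dist': array([-0.1625,  0.    ,  0.    ,  0.    ,  0.    ]), 'R': array([[-0.0179, -0.9995, -0.0253],
       [-0.986 ,  0.0218, -0.1651],
       [ 0.1656,  0.022 , -0.986 ]]), 't': array([0.2341, 0.5351, 0.8823])}
[0.3858 0.2029 0.9641]
{'t': 0.1, 'qpos': array([ 1.2946,  0.3536,  1.634 ,  0.    ,  1.1552, -0.0024]), 'dq': array([ 0.0006, -0.0008, -0.0008, -0.0008, -0.002 ,  0.0004]), 'joint_efforts': array([ -0.0006, -59.4906, -33.4934,   0.0699,   0.0183,   0.    ]), 'tcp_pos': array([0.169 , 0.6015, 0.404 ]), 'eef_rot': array([[-0.9627,  0.2704, -0.0003],
       [ 0.2704,  0.9627, -0.0012],
       [ 0.    , -0.0012, -1.    ]]), 'force': array([-0.559 , -0.1368, -0.66  ]), 'ft_torque': array([ 0.0263, -0.0033, -0.0333]), 'grip_force': 0.0, 'opening': 0.09196708349309737} 0.1901
```

View pics/side0.png

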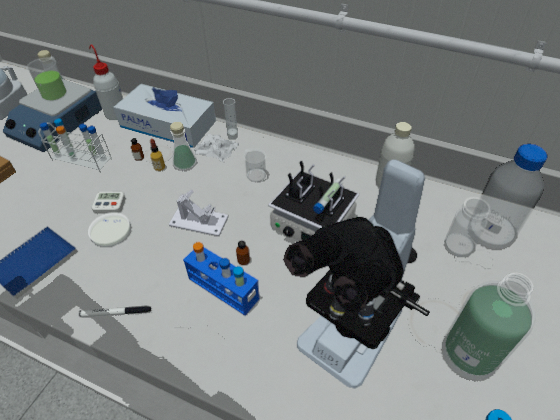

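View pics/top0.png

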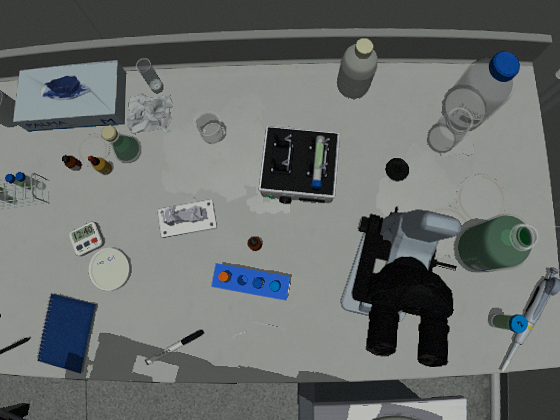

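The side view shows the rack at (220,278) with the orange cap at (199,250), the rest at (200,215), the rocker at (315,205), the beaker at (255,165) and the bottle at (243,252). The top view has the orange cap at (224,276), blue caps at (259,283) and (275,286), the rest at (187,217) and the rocker at (300,163), with the loaded cap at (317,183).

```bash
cat > h.py <<'E'
import cv2,numpy as np
from bench import r
np.set_printoptions(precision=4,suppress=True)
C={n:r.camera_model(n) for n in("side","top")}
def ray(n,p):
    c=C[n];R=np.array(c["R"]);t=np.array(c["t"])
    u=cv2.undistortPoints(np.array([[p]],float),c["camera_matrix"],c["dist"])[0,0]
    return -R.T@t, R.T@np.array([u[0],u[1],1.])
def onz(n,p,z):
    o,d=ray(n,p); return o+d*(z-o[2])/d[2]
def tri(ps,pt):
    a,d=ray("side",ps);b,e=ray("top",pt)
    s=np.linalg.lstsq(np.c_[d,-e],b-a,rcond=None)[0]
    p,q=a+s[0]*d,b+s[1]*e
    return (p+q)/2,np.linalg.norm(p-q)
def proj(n,X):
    c=C[n];return cv2.projectPoints(np.atleast_2d(np.array(X,float)),cv2.Rodrigues(np.array(c["R"]))[0],np.array(c["t"]),c["camera_matrix"],c["dist"])[0][:,0]
def crop(im,x,y,w=100,h=75,k=4):
    o=cv2.resize(im[y:y+h,x:x+w],None,fx=k,fy=k,interpolation=cv2.INTER_CUBIC)
    for i in range(0,w,10):
        if (x+i)%10==0 or 1:
            cv2.line(o,(i*k,0),(i*k,6 if i%50 else 14),(0,255,255),1)
    for j in range(0,h,10): cv2.line(o,(0,j*k),(6 if j%50 else 14,j*k),(0,255,255),1)
    return o
E
python3 - <<'E'
from h import *
s=cv2.imread("pics/side0.png");t=cv2.imread("pics/top0.png")
cv2.imwrite("pics/m1.png",np.vstack([np.hstack([crop(t,250,120),crop(s,270,155,100,100,3).repeat(1,0)[:300,:300] if 0 else crop(s,265,160)]),np.hstack([crop(t,140,180),crop(s,155,170)])]))
E
```

```text
(no output)
```

View pics/m1.png

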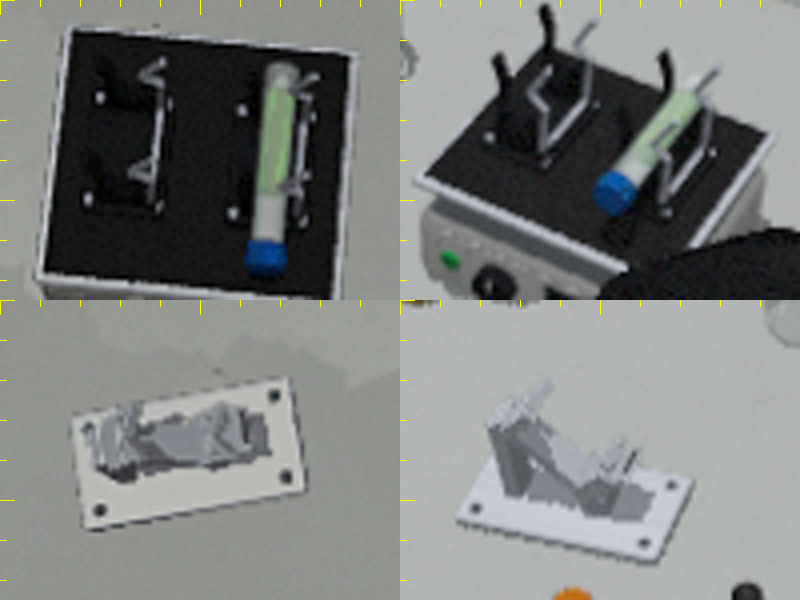

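The montage shows the mixer plate's four white-edged corners clearly, at top (267,127), (339,133), (334,194) and (260,189). The empty lane is on the image left, with the keeper wire on its right side and the loaded cap at (316.5,184.5). The rest's base is a clean white rectangle with its tall end on the image left, towards +y.

```bash
cat > m.py <<'E'
from h import *
s=cv2.imread("pics/side0.png");t=cv2.imread("pics/top0.png")
hs,ht=[cv2.cvtColor(a,cv2.COLOR_BGR2HSV) for a in(s,t)]
def blobs(h,lo,hi,box,amin=15):
    m=np.zeros(h.shape[:2],np.uint8);x,y,w,b=box
    m[y:y+b,x:x+w]=cv2.inRange(h,np.array(lo),np.array(hi))[y:y+b,x:x+w]
    n,l,st,c=cv2.connectedComponentsWithStats(m)
    return [(np.round(c[i],2),st[i]) for i in range(1,n) if st[i,4]>=amin]
print("orange top",blobs(ht,(3,150,120),(18,255,255),(205,255,90,50)))
print("orange side",blobs(hs,(3,150,120),(18,255,255),(180,230,90,90)))
# rest base
def rect(n,img,box,z,thr):
    x,y,w,b=box;g=cv2.cvtColor(img,cv2.COLOR_BGR2GRAY)[y:y+b,x:x+w]
    m=(g>thr).astype(np.uint8)
    cs,_=cv2.findContours(m,cv2.RETR_EXTERNAL,cv2.CHAIN_APPROX_NONE);c=max(cs,key=cv2.contourArea)[:,0]+[x,y]
    P=np.array([onz(n,p,z)[:2] for p in c]); 
    return cv2.minAreaRect(P.astype(np.float32)*1000)
for thr in(195,205,215):
    print("rest",thr,rect("top",t,(148,190,80,55),.008,thr),rect("side",s,(160,190,80,50),.008,thr))
print("blue caps/rack: caps tri")
for a,b in(((268.8,205),(259.5,189.2)),((323,227),(333.7,194.2)),((359,193.7),(339.2,133.2)),((301.5,169),(267,127))): print("plate",*tri(a,b))
print("gray levels", t[225,205],t[245,150],s[222,215],s[235,230])
E
python3 m.py
```

```text
orange top [(array([223.06, 276.1 ]), array([219, 272,   9,  10,  67], dtype=int32))]
orange side [(array([197.36, 245.85]), array([193, 242,  10,   8,  59], dtype=int32))]
rest 195 ((517.2083129882812, 354.81103515625), (0.0, 0.0), 0.0) ((533.4886474609375, 414.1697998046875), (57.06547164916992, 115.83895874023438), 9.1961669921875)Traceback (most recent call last):
  File "m.py", line 19, in <module>
    print("rest",thr,rect("top",t,(148,190,80,55),.008,thr),rect("side",s,(160,190,80,50),.008,thr))
                     ~~~~^^^^^^^^^^^^^^^^^^^^^^^^^^^^^^^^^^
  File "m.py", line 15, in rect
    cs,_=cv2.findContours(m,cv2.RETR_EXTERNAL,cv2.CHAIN_APPROX_NONE);c=max(cs,key=cv2.contourArea)[:,0]+[x,y]
                                                                       ~~~^^^^^^^^^^^^^^^^^^^^^^^^
ValueError: max() iterable argument is empty
```

```bash
sed -i 's/for thr in(195,205,215):/for thr in():/' m.py; cat >> m.py <<'E'
g=cv2.cvtColor(t,cv2.COLOR_BGR2GRAY); print(g[225,150:225:3],g[190:245:3,165]); g2=cv2.cvtColor(s,cv2.COLOR_BGR2GRAY); print(g2[222,160:235:3])
for f in (5,8,11):
  th=int(g[225,215-2])-f
  print(th,rect("top",t,(148,190,80,55),.008,th),)
for th in(185,195,205): print(th,rect("side",s,(160,190,80,50),.008,th))
pT,e=tri((197.36,245.85),(223.06,276.1)); print("orange blob",pT,e, onz("top",(223.06,276.1),.106),onz("side",(197.36,245.85),.097))
k=-.4
for n,a,b in(("-x+y",(268.8,205),(259.5,189.2)),("-x-y",(323,227),(333.7,194.2)),("+x-y",(359,193.7),(339.2,133.2)),("+x+y",(301.5,169),(267,127))): print("plate",n,*tri(np.array(a)+k,np.array(b)+k))
E
python3 m.py
```

```text
orange top [(array([223.06, 276.1 ]), array([219, 272,   9,  10,  67], dtype=int32))]
orange side [(array([197.36, 245.85]), array([193, 242,  10,   8,  59], dtype=int32))]
blue caps/rack: caps tri
plate [0.5778 0.257  0.0786] 0.00032730193988549105
plate [0.5572 0.1218 0.0963] 0.015467629113035349
plate [0.6903 0.096  0.0734] 0.0011282188653979307
plate [0.7054 0.2384 0.0798] 0.00480446174631067
gray levels [179 185 184] [141 146 144] [144 136 134] [181 181 178]
[143 146 146 142 185 187 181  86 181 184 186 185 185 184 185 183 187 186
 185 184 123 177  99 145 146] [150 146 146 147 144 145 172 151 129 149 180 146 186 185  55 190 145 146
 146]
[179 179 180 179 154 158 201 201 202 202 203 204 199 195 102 102 127 136
 137 176 202 197 156 180 179]
172 ((535.275634765625, 415.9966125488281), (58.59571075439453, 117.11715698242188), 9.03937816619873)
169 ((535.7901611328125, 416.11865234375), (59.81337356567383, 117.84342956542969), 9.040589332580566)
166 ((535.873779296875, 416.13128662109375), (60.117897033691406, 117.84453582763672), 9.037176132202148)
185 ((534.669189453125, 414.315673828125), (60.60585021972656, 117.18463134765625), 9.084261894226074)
195 ((533.4886474609375, 414.1697998046875), (57.06547164916992, 115.83895874023438), 9.1961669921875)
205 ((514.0590209960938, 371.71978759765625), (0.0, 0.0), 0.0)
orange blob [0.4106 0.325  0.1014] 0.00017095869557062264 [0.4105 0.3242 0.106 ] [0.4132 0.3274 0.097 ]
plate -x+y [0.5784 0.2579 0.0788] 0.0008007723354395485
plate -x-y [0.5578 0.1227 0.0964] 0.015833222502328822
plate +x-y [0.691  0.0969 0.0737] 0.0007650630847237654
plate +x+y [0.706  0.2394 0.0802] 0.004328516664737335
```

```bash
cat > m2.py <<'E'
from h import *
s=cv2.imread("pics/side0.png",0).astype(float);t=cv2.imread("pics/top0.png",0).astype(float)
def ref(g,p,w=2):
    x,y=np.round(p).astype(int);q=g[y-w:y+w+1,x-w:x+w+1];q=np.clip(q-np.median(q)-15,0,None)
    Y,X=np.mgrid[y-w:y+w+1,x-w:x+w+1]; return np.array([(q*X).sum(),(q*Y).sum()])/q.sum()
T=lambda x,y:np.array([250+x/4-.4,120+y/4-.4]);S=lambda x,y:np.array([265+(x-400)/4-.4,160+y/4-.4])
tops={k:ref(t,T(*v)) for k,v in dict(e_mp=(88,199),e_mm=(157,207),e_pp=(100,97),e_pm=(168,104),l_mp=(233,213),l_mm=(303,222),l_pp=(242,110),l_pm=(310,117)).items()}
sides=dict(e_mp=(489,136),e_pm=(597,104),e_mm=(545,163),l_mm=(667,213),l_pm=(712,153))
for k,v in sides.items():
    q=ref(s,S(*v)); print(k,S(*v),q,*tri(q,tops[k]),*tri(S(*v),tops[k])[:1])
z=.0765
W={k:onz("top",v,z) for k,v in tops.items()}
E_=np.mean([W[k] for k in W if k[0]=='e'],0);L=np.mean([W[k] for k in W if k[0]=='l'],0)
print("screw means",E_,L,L-E_,np.linalg.norm(L-E_))
for k in W: print(k,W[k])
c=[onz("top",T(*p),z) for p in((38,277),(335,297),(357,53),(68,28))];print("corners",np.array(c),np.mean(c,0))
print([np.linalg.norm(c[i]-c[i-1]) for i in range(4)])
cap=onz("top",T(266,258),.118);ft=onz("top",T(281,70),.116);print("loaded tube",cap,ft,np.degrees(np.arctan2(*(ft-cap)[[1,0]])),*tri(S(614,192),T(266,258)))
# rest base corners triangulated
B=lambda x,y:np.array([140+x/4-.4,180+(y-300)/4-.4]);D=lambda x,y:np.array([155+(x-400)/4-.4,170+(y-300)/4-.4])
for a,b in(((457,520),(88,528)),((660,561),(305,490)),((694,484),(290,377))): print("rest",*tri(D(*a),B(*b)),onz("top",B(*b),.008))
# V supports tall rim tips
E
python3 m2.py
```

```text
e_mp [286.85 193.6 ] [286.9303 193.8   ] [0.6151 0.2323 0.0872] 0.0003270755236054128 [0.6149 0.2324 0.088 ]
e_pm [313.85 185.6 ] [313.5679 185.5926] [0.662  0.1922 0.0848] 0.004127402184583141 [0.6622 0.192  0.0847]
e_mm [300.85 200.35] [301.2555 200.1606] [0.6119 0.1985 0.085 ] 0.0007619009373465098 [0.6119 0.1989 0.0845]
l_mm [331.35 212.85] [331.4112 212.6244] [0.6013 0.1282 0.0884] 0.0008810685913080575 [0.6014 0.1282 0.0876]
l_pm [342.6  197.85] [342.4936 197.4206] [0.6528 0.123  0.0858] 0.0031728304114358188 [0.6533 0.1228 0.0841]
screw means [0.6413 0.2129 0.0765] [0.6322 0.1423 0.0765] [-0.009  -0.0707  0.    ] 0.07124052088037834
e_mp [0.6178 0.2328 0.0765]
e_mm [0.6139 0.1988 0.0765]
e_pp [0.6696 0.2261 0.0765]
e_pm [0.6636 0.194  0.0765]
l_mp [0.609  0.162  0.0765]
l_mm [0.604  0.1276 0.0765]
l_pp [0.6612 0.1559 0.0765]
l_pm [0.6549 0.1236 0.0765]
corners [[0.579  0.2577 0.0765]
 [0.5658 0.1137 0.0765]
 [0.6897 0.0975 0.0765]
 [0.7063 0.2414 0.0765]] [0.6352 0.1776 0.0765]
[np.float64(0.1282883303515179), np.float64(0.1446550434562858), np.float64(0.12493376661567436), np.float64(0.14485072313498087)]
loaded tube [0.5766 0.1492 0.118 ] [0.6684 0.1388 0.116 ] -6.465321502077218 [0.5764 0.1491 0.1189] 0.0003079024954986764
rest [0.4979 0.47   0.0005] 0.00017162236001214552 [0.497 0.468 0.008]
rest [0.5169 0.3525 0.0007] 0.003996941670622799 [0.5149 0.353  0.008 ]
rest [ 0.577   0.3625 -0.0018] 0.0007384014893989013 [0.5749 0.3612 0.008 ]
```

```bash
cat > m3.py <<'E'
from h import *
t=cv2.imread("pics/top0.png");s=cv2.imread("pics/side0.png")
for n,im,box in(("top",t,(205,255,95,50)),("side",s,(175,235,95,80))):
    x,y,w,b=box;h=cv2.cvtColor(im,cv2.COLOR_BGR2HSV)[y:y+b,x:x+w]
    m=cv2.inRange(h,(95,120,60),(130,255,255))
    cs,_=cv2.findContours(m,cv2.RETR_EXTERNAL,cv2.CHAIN_APPROX_NONE);c=max(cs,key=cv2.contourArea)[:,0]+[x,y]
    print(n,cv2.minAreaRect(np.array([1000*onz(n,p,.068)[:2] for p in c],np.float32)))
    cap=cv2.inRange(h,(98,120,60),(109,255,255));k,l,st,ce=cv2.connectedComponentsWithStats(cap)
    for i in range(1,k):
        if st[i,4]>12: print(" cap?",ce[i]+[x,y],st[i,4],onz(n,ce[i]+[x,y],.106 if n=="top" else .1))
# other objects, approx
print("iodine",onz("top",(255,243),.061),"beaker",onz("top",(211,127),.067))
E
python3 m3.py
python3 - <<'E'
from h import *
s=cv2.imread("pics/side0.png");t=cv2.imread("pics/top0.png")
cv2.imwrite("pics/m4.png",np.vstack([np.hstack([crop(t,205,245),crop(s,175,235)]),np.hstack([crop(t,150,195,67,50,6),crop(s,165,185,67,50,6)])[:,:800]]))
E
```

```text
top ((401.01220703125, 277.369140625), (145.5402069091797, 46.44340133666992), 78.7874755859375)
 cap? [252.7055 281.7838] 1392 [0.3993 0.2697 0.106 ]
side ((387.0886535644531, 265.4777526855469), (171.4370880126953, 75.5416030883789), 78.55620574951172)
 cap? [221.6535 279.1044] 2156 [0.365  0.2481 0.1   ]
iodine [0.475  0.2679 0.061 ] beaker [0.7125 0.3552 0.067 ]
```

View pics/m4.png

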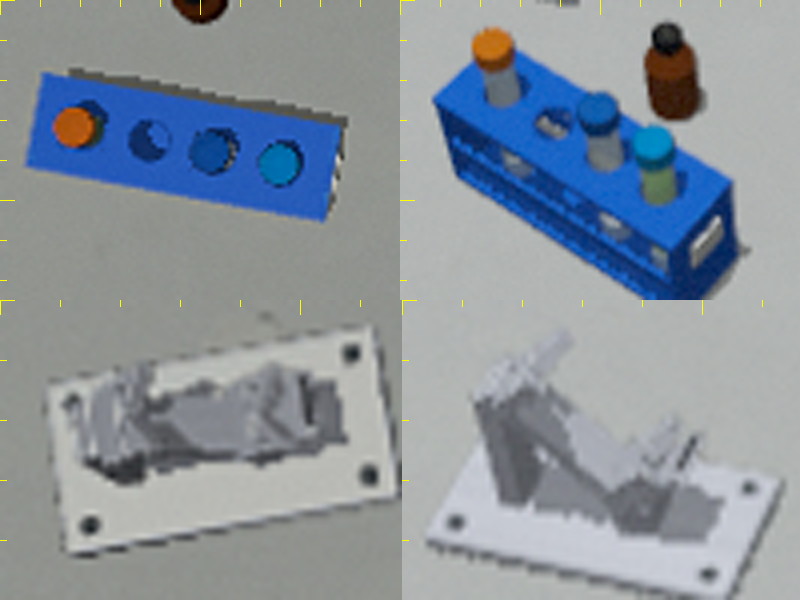

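The rack's long axis runs along (0.194, 0.981). The orange tube stands in its +y end hole at top crop (77,127), with an empty hole next to it and the two blue caps beyond. The rest's low V and stop lie to the image right (-y).

Careful with the scale: shifts go in shares of 62.5 mm and turns go in units of 0.2 rad. That gives: -0.0384 m is -0.6144, -0.0252 m is -0.4032.

```bash
cat > go.py <<'E'
# usage: go.py gx gy gz(mm grasp point) yaw_of_tool_y(deg)
import sys
from h import *
st=r.read_state();R=st["eef_rot"];g=st["tcp_pos"]+.171*R[:,2]
yaw=np.degrees(np.arctan2(R[1,1],R[0,1]))
print("t",round(st["t"],2),"grasp",g*1000,"yaw",yaw,"F",st["force"],"open",st["opening"],"grip",st["grip_force"])
if len(sys.argv)>3:
    x,y,z=[float(a)/1000 for a in sys.argv[1:4]]
    print("tool delta mm",R.T@(np.array([x,y,z])-g)*1000)
    if len(sys.argv)>4: print("turn",np.radians((yaw-float(sys.argv[4])+90)%180-90))
E
echo '0.092 -0.6144 -0.4032 0 0;0.092 -0.6144 -0.4032 0 0;0.092 -0.6144 -0.4032 0 0;0.092 -0.6144 -0.4032 0 0;0.092 -0.6144 -0.4032 0 0;0.092 -0.6144 -0.4032 0 0;0.092 -0.6144 -0.4032 0 0;0.092 -0.6144 -0.4032 0 0' | python3 steer.py; python3 go.py 410.5 324.7 94 -11.2
```

```text
t: 1.1
tcp_pos: [0.411, 0.3233, 0.4045]
eef_rot: [[-0.963, 0.27, -0.0], [0.27, 0.963, -0.0], [0.0, -0.0, -1.0]]
force: [0.2, 0.8, 0.7]
opening: 0.092
grip_force: 0.0
t 1.1 grasp [410.9228 323.2302 233.5038] yaw 74.3174320903855 F [0.154  0.7784 0.7155] open 0.09199916014710244 grip 0.0
tool delta mm [  0.7815   1.3376 139.5036]
turn 1.492560757827884
```

Converted, 0.01 m is 0.16, 0.0013 m is 0.0208, 0.1866 rad is 0.933.

```bash
echo '0.06 0.0128 0.0208 0.16 0.933;0.06 0 0 0.16 0.933;0.06 0 0 0.16 0.933;0.06 0 0 0.16 0.933;0.06 0 0 0.16 0.933;0.06 0 0 0.16 0.933;0.06 0 0 0.16 0.933;0.06 0 0 0.16 0.933;0.06 0 0 0 0' | python3 steer.py; python3 go.py 410.5 324.7 95 -11.2
```

```text
t: 2.22
tcp_pos: [0.4095, 0.3258, 0.3239]
eef_rot: [[0.193, 0.981, -0.002], [0.981, -0.193, -0.001], [-0.002, -0.001, -1.0]]
force: [-0.3, 0.2, 1.0]
opening: 0.06
grip_force: 0.0
t 2.23 grasp [409.2459 325.5681 152.8716] yaw -11.146229826104054 F [-0.3101  0.1722  0.9678] open 0.06002388197676664 grip 0.0
tool delta mm [-0.5224  1.4717 57.8707]
turn 0.0009384665738540825
```

Converted, 0.02 m is 0.32, 0.018 m is 0.288.

```bash
echo '0.06 -0.008 0.024 0.32 0;0.06 0 0 0.32 0;0.06 0 0 0.288 0;0.06 0 0 0 0;0 0 0 0 0;0 0 0 0 0;0 0 0 0 0;0 0 0 0 0;0 0 0 0 0' | python3 steer.py 8; python3 go.py 410.5 324.7 95 -11.2
```

```text
t: 3.35
tcp_pos: [0.4112, 0.3253, 0.2669]
eef_rot: [[0.194, 0.981, 0.0], [0.981, -0.194, 0.0], [0.0, 0.0, -1.0]]
force: [-0.8, -0.9, 2.5]
opening: 0.0183
grip_force: 8.0
t 3.35 grasp [411.274  325.3378  95.8837] yaw -11.211421637447753 F [-0.8196 -0.8873  2.4703] open 0.018252549727320638 grip 8.000084012746811
tool delta mm [-0.7764 -0.6353  0.8834]
turn -0.0001993451794323821
```

Converted, -0.04 m is -0.64, -0.03 m is -0.48.

```bash
echo '0 0 0 -0.32 0;0 0 0 -0.48 0;0 0 0 -0.64 0;0 0 0 -0.64 0;0 0 0 0 0' | python3 steer.py; python3 go.py 539.5 387.5 226 9.04; python3 - <<'E'
from h import *
rx=np.array([.157,-.988,0]);o=np.array([.5357,.4112,0])
for z in(.036,.044,.052):
    p=onz("top",(200.4,211.3),z)-o; print(z,p@rx*1000,p@np.array([.988,.157,0])*1000)
for X in((30,0,44),(-10,0,84),(-10,12.5,85),(-10,-12.5,85)):
    w=o+X[0]/1000*rx+X[1]/1000*np.array([.988,.157,0])+[0,0,X[2]/1000]; print(X,proj("top",w),proj("side",w))
E
```

```text
t: 3.98
tcp_pos: [0.4119, 0.3258, 0.3997]
eef_rot: [[0.194, 0.981, 0.004], [0.981, -0.194, 0.003], [0.004, 0.004, -1.0]]
force: [0.3, -1.1, -0.0]
opening: 0.0182
grip_force: 8.0
t 3.98 grasp [412.6478 326.3995 228.6929] yaw -11.210794030547943 F [ 0.2874 -1.0604 -0.0033] open 0.018181585123146934 grip 7.9999516904354095
tool delta mm [ 84.5829 112.5417   3.4746]
turn -0.3534430319762749
0.036 31.66992627514152 3.5085987984421854
0.044 32.968036738481615 1.9198126343366326
0.052 34.266147201821724 0.3310264702311906
(30, 0, 44) [[199.1144 212.4806]] [[210.1106 210.467 ]]
(-10, 0, 84) [[175.0844 212.7811]] [[190.0981 194.2231]]
(-10, 12.5, 85) [[174.09   206.4415]] [[192.3156 189.8567]]
(-10, -12.5, 85) [[175.842 218.985]] [[187.6919 197.9981]]
```

```bash
echo '0 0.3392 0.4496 0 0;0 0.3392 0.4496 0 0;0 0.3392 0.4496 0 0;0 0.3392 0.4496 0 0;0 0 0 0 -0.8835;0 0 0 0 -0.8835;0 0 0 0 0;0 0 0 0 0' | python3 steer.py; python3 go.py 539.5 387.5 155 9.04; python3 - <<'E'
from h import *
s=r.grab_frame("side")[...,::-1].copy();t=r.grab_frame("top")[...,::-1].copy()
cv2.imwrite("pics/s1.png",s);cv2.imwrite("pics/t1.png",t)
cv2.imwrite("pics/m5.png",np.hstack([crop(t,145,150,100,100,4),crop(s,155,130,100,100,4)]))
E
```

```text
t: 4.97
tcp_pos: [0.5378, 0.3864, 0.3959]
eef_rot: [[-0.153, 0.988, -0.001], [0.988, 0.153, -0.001], [-0.0, -0.001, -1.0]]
force: [0.1, 0.1, -0.0]
opening: 0.0179
grip_force: 8.0
t 4.97 grasp [537.6538 386.3405 224.9277] yaw 8.807628512399365 F [ 0.0678  0.066  -0.0033] open 0.017872341259686807 grip 7.99994096159935
tool delta mm [ 0.8967  2.0658 69.9254]
turn -0.004055647546388183
```

View pics/m5.png

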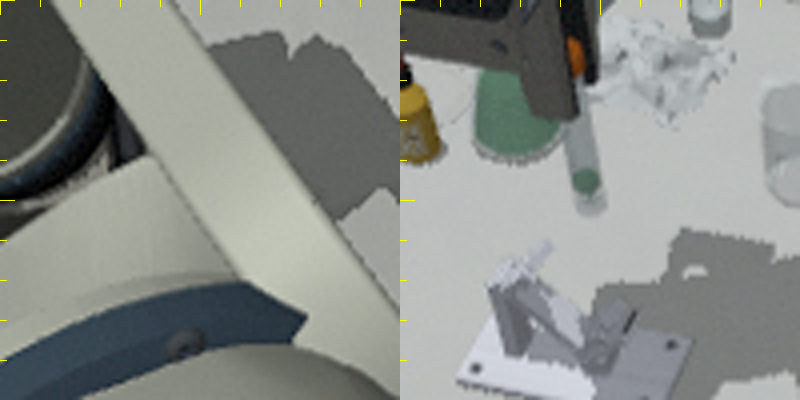

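The arm hides the rest in the top view. The side view shows the tube hanging upright above the low V, with its foot at (203,182).

Converted, 0.02 m is 0.32, 0.01 m is 0.16, -0.004 rad is -0.02.

```bash
echo '0 0.0144 0.0336 0.32 -0.02;0 0 0 0.32 0;0 0 0 0.32 0;0 0 0 0.16 0;0 0 0 0 0' | python3 steer.py 6; python3 go.py 539.5 387.5 134 9.04;  python3 - <<'E'
from h import *
s=r.grab_frame("side")[...,::-1].copy()
cv2.imwrite("pics/s2.png",s)
cv2.imwrite("pics/m6.png",crop(s,160,140,100,100,5))
st=r.read_state();g=st["tcp_pos"]+.171*st["eef_rot"][:,2]
print("foot pred px",proj("side",g-[0,0,.09]), "upper body px", proj("side",g-[0,0,.03]))
E
```

```text
t: 5.7
tcp_pos: [0.5397, 0.3876, 0.3254]
eef_rot: [[-0.161, 0.987, -0.002], [0.987, 0.161, -0.001], [-0.001, -0.002, -1.0]]
force: [-0.7, -0.4, -0.0]
opening: 0.0178
grip_force: 6.0
t 5.7 grasp [539.387  387.4264 154.4176] yaw 9.251548923724412 F [-0.6568 -0.3551 -0.0293] open 0.01783253966320914 grip 6.000007018446922
tool delta mm [ 0.0719  0.1595 20.4172]
turn 0.0036922252480412598
foot pred px [[206.2094 203.0329]] upper body px [[202.3299 182.846 ]]
```

View pics/m6.png

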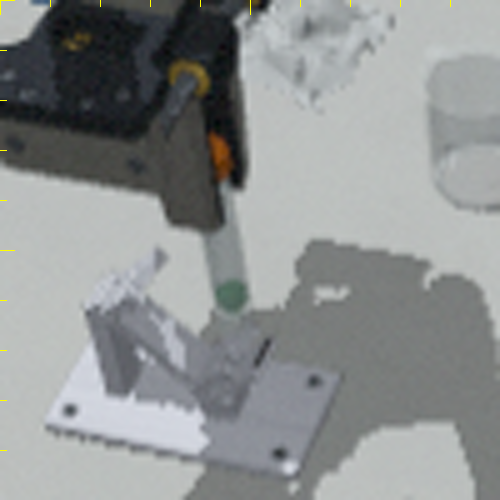

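The side view shows the foot at (206,202), as predicted, just above the low V and to the left of its dark stop edge. I'll go down to contact.

```bash
echo '0 0 0 0.128 0;0 0 0 0.096 0;0 0 0 0 0' | python3 steer.py; echo '0 0 0 0.048 0;0 0 0 0 0' | python3 steer.py;echo '0 0 0 0.048 0;0 0 0 0 0' | python3 steer.py; python3 go.py 539.5 387.5 134 9.04
```

```text
t: 6.12
tcp_pos: [0.5397, 0.3877, 0.3122]
eef_rot: [[-0.161, 0.987, -0.001], [0.987, 0.161, -0.0], [-0.0, -0.001, -1.0]]
force: [-0.1, 0.3, -0.1]
opening: 0.0181
grip_force: 6.0
t: 6.38
tcp_pos: [0.5398, 0.3878, 0.3096]
eef_rot: [[-0.161, 0.987, -0.0], [0.987, 0.161, -0.0], [-0.0, -0.0, -1.0]]
force: [-0.5, 0.4, -0.7]
opening: 0.018
grip_force: 6.0
t: 6.62
tcp_pos: [0.54, 0.3878, 0.3068]
eef_rot: [[-0.161, 0.987, 0.0], [0.987, 0.161, 0.0], [0.0, 0.0, -1.0]]
force: [0.8, 0.4, 1.1]
opening: 0.018
grip_force: 6.0
t 6.62 grasp [540.083  387.8908 135.8073] yaw 9.256632962524295 F [0.8236 0.446  1.1339] open 0.017975743337237535 grip 6.000070497393608
tool delta mm [-0.2923 -0.6391  1.8069]
turn 0.0037809584643985366
```

Careful with the scale: shifts go in shares of 62.5 mm and turns go in units of 0.2 rad. That gives: 0.0025 m is 0.04.

```bash
for i in 1 2; do echo '0 0 0 0.04 0;0 0 0 0 0' | python3 steer.py | grep -E "tcp|force"; done
```

```text
tcp_pos: [0.5403, 0.3882, 0.3053]
force: [-0.2, 0.9, 6.5]
grip_force: 6.0
tcp_pos: [0.5404, 0.3883, 0.3031]
force: [-0.0, -0.1, 8.6]
grip_force: 6.0
```

Converted, 0.0077 m is 0.1232, 0.0075 m is 0.12.

```bash
echo '0 0.1232 0 0.0064 0;0 0.1232 0 0.0208 0;0 0.12 0 0.0336 0;0 0.1168 0 0.0464 0;0 0 0 0 0' | python3 steer.py 5;  python3 - <<'E'
from h import *
s=r.grab_frame("side")[...,::-1].copy()
cv2.imwrite("pics/s3.png",s)
cv2.imwrite("pics/m7.png",crop(s,160,140,100,100,5))
E
```

```text
t: 7.75
tcp_pos: [0.5348, 0.4182, 0.2944]
eef_rot: [[-0.162, 0.987, -0.0], [0.987, 0.162, -0.0], [-0.0, -0.0, -1.0]]
force: [-0.1, 0.3, 2.1]
opening: 0.0178
grip_force: 5.0
```

View pics/m7.png

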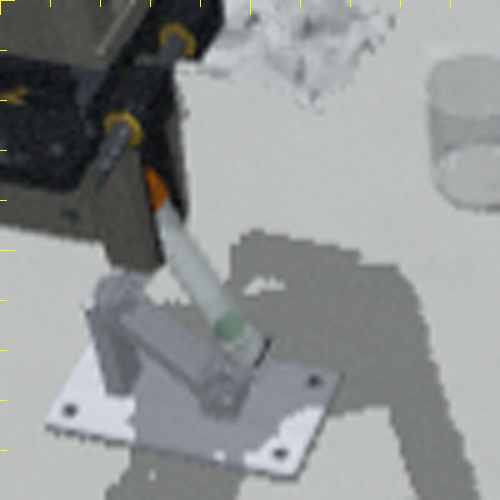

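The tube is pivoting as intended. It leans about 25° with its foot in the low V against the stop at crop (262,350). I'll finish the tilt.

```bash
echo '0 0.1104 0 0.0592 0;0 0.104 0 0.0704 0;0 0.0976 0 0.0832 0;0 0.088 0 0.0928 0;0 0 0 0 0' | python3 steer.py; python3 go.py 535.7 411.2 106 9.04; python3 - <<'E'
from h import *
s=r.grab_frame("side")[...,::-1].copy()
cv2.imwrite("pics/s4.png",s)
h=cv2.cvtColor(s,cv2.COLOR_BGR2HSV)[120:230,160:260]
for nm,lo,hi in(("orange",(3,150,100),(18,255,255)),("green",(60,40,60),(95,160,200))):
    m=cv2.inRange(h,lo,hi);k,l,st,c=cv2.connectedComponentsWithStats(m)
    print(nm,[(c[i]+[160,120],st[i,4]) for i in range(1,k) if st[i,4]>8])
rx=np.array([.157,-.988,0]);o=np.array([.5357,.4112,0])
for sd in(0,13,50,91,100):
    print(sd,proj("side",o+(.030-.707*sd/1000)*rx+[0,0,.044+.000707*sd]))
E
```

```text
t: 8.43
tcp_pos: [0.5307, 0.4429, 0.2753]
eef_rot: [[-0.161, 0.987, -0.0], [0.987, 0.161, 0.0], [0.0, -0.0, -1.0]]
force: [-0.4, 2.1, 2.3]
opening: 0.0183
grip_force: 5.0
t 8.43 grasp [530.6822 442.8586 104.2833] yaw 9.289689903350496 F [-0.4497  2.0757  2.2505] open 0.018283471013345865 grip 5.000114366412163
tool delta mm [-32.0532  -0.1592  -1.7202]
turn 0.00435791092245265
orange [(array([180.8889, 181.7778]), np.int32(9))]
green [(array([189.2857, 160.989 ]), np.int32(91)), (array([204.6429, 206.5   ]), np.int32(14))]
0 [[210.1106 210.467 ]]
13 [[205.5938 206.8019]]
50 [[192.4725 196.151 ]]
91 [[177.4589 183.958 ]]
100 [[174.0947 181.2249]]
```

```bash
echo '0.05 0 0 0 0;0.05 0 0 0 0;0.05 0 0 0 0;0.05 0 0 -0.48 0;0.05 0 0 -0.64 0;0.05 0 0 0 0' | python3 steer.py; python3 - <<'E'
from h import *
s=r.grab_frame("side")[...,::-1].copy()
cv2.imwrite("pics/s5.png",s)
h=cv2.cvtColor(s,cv2.COLOR_BGR2HSV)[120:230,160:260]
for nm,lo,hi in(("orange",(3,150,100),(18,255,255)),("green",(60,40,60),(95,160,200))):
    m=cv2.inRange(h,lo,hi);k,l,st,c=cv2.connectedComponentsWithStats(m)
    print(nm,[(c[i]+[160,120],st[i,4]) for i in range(1,k) if st[i,4]>8])
cv2.imwrite("pics/m8.png",crop(s,150,140,100,100,5))
E
```

```text
t: 9.22
tcp_pos: [0.5319, 0.4428, 0.3495]
eef_rot: [[-0.161, 0.987, 0.005], [0.987, 0.161, 0.004], [0.003, 0.005, -1.0]]
force: [-0.5, -0.3, -0.1]
opening: 0.0499
grip_force: 0.0
orange [(array([176.5, 183.5]), np.int32(46))]
green [(array([184.7556, 159.3684]), np.int32(266)), (array([204.7333, 206.0667]), np.int32(15))]
```

View pics/m8.png

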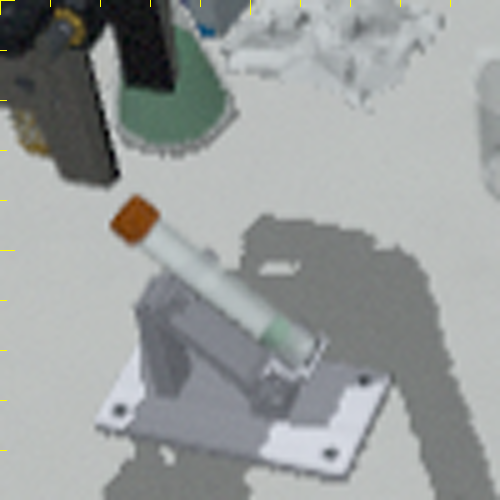

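The tube lies cleanly in the rest, with its cap at (176.5,183.5) and its foot against the stop. Next I regrip across the body, 34 mm from the foot.

```bash
echo '0.045 -0.304 0 0 0;0.045 -0.304 0 0 0;0.045 0 0 0.32 0;0.045 0 0 0.32 0;0.045 0 0 0.32 0;0.045 0 0 0 0' | python3 steer.py;python3 go.py 536.6 405.3 68 9.04
```

```text
t: 10.02
tcp_pos: [0.5363, 0.4046, 0.2829]
eef_rot: [[-0.161, 0.987, -0.004], [0.987, 0.161, -0.003], [-0.002, -0.004, -1.0]]
force: [0.6, 0.4, 0.0]
opening: 0.0452
grip_force: 0.0
t 10.03 grasp [535.6785 404.1475 111.9428] yaw 9.285913329073912 F [0.617  0.4367 0.0327] open 0.04518718743647429 grip 0.0
tool delta mm [ 1.0773  1.2678 43.9361]
turn 0.004291997266880108
```

Converted, 0.015 m is 0.24, 0.014 m is 0.224.

```bash
echo '0.045 0.016 0.008 0.24 0;0.045 0 0 0.24 0;0.045 0 0 0.224 0;0.045 0 0 0 0' | python3 steer.py;python3 go.py 536.6 405.3 68 9.04; echo '0 0 0 0 0;0 0 0 0 0;0 0 0 0 0;0 0 0 0 0' | python3 steer.py 15; python3 go.py 536.6 405.3 68 9.04
```

```text
t: 10.52
tcp_pos: [0.537, 0.4055, 0.2403]
eef_rot: [[-0.161, 0.987, -0.002], [0.987, 0.161, -0.001], [-0.001, -0.002, -1.0]]
force: [-0.3, 0.6, -0.9]
opening: 0.0447
grip_force: 0.0
t 10.53 grasp [536.6481 405.2197  69.3158] yaw 9.2599967605955 F [-0.265   0.5507 -0.8776] open 0.04465613686130789 grip 0.0
tool delta mm [ 0.0885 -0.0317  1.3157]
turn 0.003839667816113312
t: 11.02
tcp_pos: [0.5373, 0.4058, 0.2423]
eef_rot: [[-0.161, 0.987, -0.0], [0.987, 0.161, 0.0], [0.0, -0.0, -1.0]]
force: [-2.0, -1.2, 3.1]
opening: 0.0153
grip_force: 15.0
t 11.03 grasp [537.261  405.8582  71.3393] yaw 9.25789936000769 F [-2.016  -1.1509  3.0674] open 0.015330407526241365 grip 14.997653514146805
tool delta mm [-0.4449 -0.7416  3.3394]
turn 0.003803061270122685
```

```bash
echo '0 0 0 -0.24 0;0 0 0 -0.48 0;0 0 0 -0.48 0;0 0 0 -0.48 0;0 0 0 0 0' | python3 steer.py; python3 go.py 418.1 363.8 170 -11.2
```

```text
t: 11.65
tcp_pos: [0.5382, 0.4064, 0.3504]
eef_rot: [[-0.161, 0.987, 0.005], [0.987, 0.161, 0.003], [0.003, 0.005, -1.0]]
force: [0.9, -0.7, -0.2]
opening: 0.0155
grip_force: 15.0
t 11.65 grasp [539.0345 406.9523 179.4308] yaw 9.255849148620799 F [ 0.9122 -0.7259 -0.2036] open 0.015474714094174846 grip 14.996920377016068
tool delta mm [ -23.1622 -126.348     8.712 ]
turn 0.35702191893471186
```

Converted, -0.0316 m is -0.5056, 0.01 m is 0.16, 0.1785 rad is 0.8925.

```bash
echo '0 -0.0928 -0.5056 0 0;0 -0.0928 -0.5056 0 0;0 -0.0928 -0.5056 0 0;0 -0.0928 -0.5056 0 0;0 0 0 0.16 0.8925;0 0 0 0.16 0.8925;0 0 0 0 0' | python3 steer.py; python3 go.py 418.1 363.8 105 -11.2;  python3 - <<'E'
from h import *
s=r.grab_frame("side")[...,::-1].copy()
cv2.imwrite("pics/s6.png",s)
cv2.imwrite("pics/m9.png",crop(s,160,180,100,100,5))
E
```

```text
t: 12.52
tcp_pos: [0.4159, 0.3622, 0.3257]
eef_rot: [[0.193, 0.981, -0.002], [0.981, -0.193, -0.002], [-0.002, -0.001, -1.0]]
force: [-0.7, 0.1, -0.1]
opening: 0.0154
grip_force: 15.0
t 12.53 grasp [415.6489 361.9381 154.6809] yaw -11.12273291261533 F [-0.734   0.0692 -0.1042] open 0.015403912952056875 grip 14.997972697019577
tool delta mm [ 2.3911  2.1139 49.6737]
turn 0.0013485650782886528
```

View pics/m9.png

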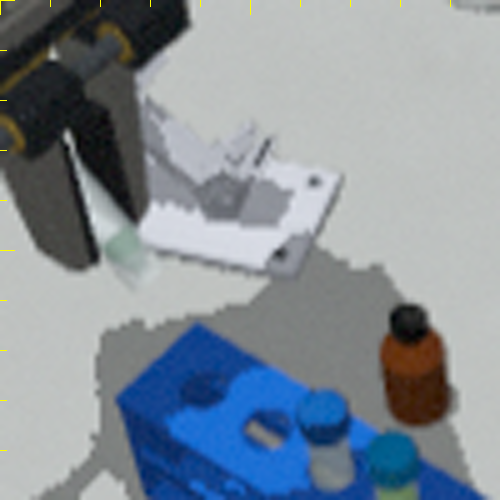

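The tube is held at 45° with its foot at about (186,234), heading over the rack's free end. The blue tubes and the bottle stand untouched. I'll lower it to level the tube against the rack's end edge.

```bash
echo '0 0.0384 0.0336 0.32 0;0 0 0 0.32 0;0 0 0 0.144 0;0 0 0 0 0;0 0 0 0 0' | python3 steer.py 6|grep -E "tcp|force"; python3 go.py 418.1 363.8 105 -11.2; for i in 1 2; do echo '0 0 0 0.048 0;0 0 0 0 0' | python3 steer.py | grep -E "tcp|force"; done;python3 go.py 418.1 363.8 79 -11.2
```

```text
tcp_pos: [0.4192, 0.3647, 0.2786]
force: [0.1, 0.9, 0.0]
grip_force: 6.0
t 13.2 grasp [419.349  364.8476 107.5705] yaw -11.14895559385665 F [0.0575 0.8698 0.0026] open 0.015776205134157728 grip 5.997564643621445
tool delta mm [-1.2712 -1.0244  2.5689]
turn 0.0008908929519266343
tcp_pos: [0.4189, 0.3646, 0.275]
force: [1.1, 0.3, -0.8]
grip_force: 6.0
tcp_pos: [0.4189, 0.3645, 0.2717]
force: [-0.6, 1.0, -0.5]
grip_force: 6.0
t 13.7 grasp [418.8501 364.4619 100.6936] yaw -11.191943341602057 F [-0.5935  1.0115 -0.5439] open 0.015442042167131085 grip 5.997592136263847
tool delta mm [-0.7901 -0.6038 21.6939]
turn 0.00014061521575263645
```

```bash
for i in 1 2; do echo '0 0 0 0.048 0;0 0 0 0.048 0;0 0 0 0 0' | python3 steer.py | grep -E "tcp|force:"; done; python3 - <<'E'
from h import *
s=r.grab_frame("side")[...,::-1].copy()
cv2.imwrite("pics/s7.png",s)
h=cv2.cvtColor(s,cv2.COLOR_BGR2HSV)[180:290,140:230]
for nm,lo,hi in(("orange",(3,150,100),(18,255,255)),("green",(60,40,60),(95,160,200))):
    m=cv2.inRange(h,lo,hi);k,l,st,c=cv2.connectedComponentsWithStats(m)
    print(nm,[(c[i]+[140,180],st[i,4]) for i in range(1,k) if st[i,4]>8])
E
```

```text
tcp_pos: [0.4195, 0.3655, 0.2666]
force: [-0.8, 4.2, 4.5]
grip_force: 6.0
tcp_pos: [0.4196, 0.3653, 0.2605]
force: [1.0, 2.3, 4.4]
grip_force: 6.0
orange []
green []
```

```bash
for i in 1 2; do echo '0 0 0 0.048 0;0 0 0 0.04 0;0 0 0 0 0' | python3 steer.py | grep -E "tcp|force:"; done; cat > det.py <<'E'
from h import *
import sys
for n in("side","top"):
    im=r.grab_frame(n)[...,::-1].copy()
    cv2.imwrite(f"pics/{n}_{r.read_state()['t']:.2f}.png",im)
    h=cv2.cvtColor(im,cv2.COLOR_BGR2HSV)
    m=cv2.inRange(h,(4,170,60),(18,255,255));k,l,st,c=cv2.connectedComponentsWithStats(m)
    print(n,[(c[i].round(1),st[i]) for i in range(1,k) if st[i,4]>5 and 130<c[i][0]<400 and c[i][1]>110])
E
python3 det.py; python3 - <<'E'
from h import *
st=r.read_state();R=st["eef_rot"];g=st["tcp_pos"]+.171*R[:,2]-[0,0,.003]
for a in(45,30,15,0,-15):
    d=R[:,0]*np.cos(np.radians(a))+np.array([0,0,np.sin(np.radians(a))])
    print(a,"cap mid",proj("side",g+d*.056),proj("top",g+d*.056),"foot",proj("side",g-d*.03))
E
```

```text
tcp_pos: [0.4187, 0.3642, 0.2539]
force: [0.6, 1.3, 2.7]
grip_force: 6.0
tcp_pos: [0.4187, 0.3643, 0.2484]
force: [1.1, 0.2, 1.6]
grip_force: 6.0
side [(array([242.1, 255.1]), array([236, 247,  13,  18, 162], dtype=int32))]
top [(array([254.4, 243.7]), array([248, 237,  13,  12,  58], dtype=int32))]
45 cap mid [[165.6826 222.7424]] [[179.9691 267.8169]] foot [[194.0195 256.4261]]
30 cap mid [[163.6125 224.6568]] [[176.8219 267.2198]] foot [[195.3392 255.6583]]
15 cap mid [[162.9917 227.8784]] [[175.6801 267.008 ]] foot [[195.921  254.1388]]
0 cap mid [[163.8023 232.1421]] [[176.5314 267.1796]] foot [[195.7078 251.956 ]]
-15 cap mid [[165.9394 237.1387]] [[179.2274 267.7048]] foot [[194.6975 249.2504]]
```

Converted, -0.05 m is -0.8, -0.04 m is -0.64, -0.165 rad is -0.825.

```bash
echo '0 0 0 0 0;0 0 0 -0.32 0;0 0 0 -0.64 0;0 0 0 -0.8 0;0 0 0 0 -0.825;0 0 0 0 -0.825;0 0 0 0 -0.825;0 0 0 0 -0.825;0 0 0 0 -0.825;0 0 0 0 -0.825' | python3 steer.py 20|grep -E "t:|tcp|force"; echo '0 0 0 0 -0.825;0 0 0 0 -0.825;0 0 0 0 -0.825;0 0 0 0 -0.825;0 0 0 0 0;0 0 0 0 0' | python3 steer.py|grep -E "t:|tcp"; python3 go.py 640 213 240 83.5; python3 det.py; python3 - <<'E'
from h import *
st=r.read_state();R=st["eef_rot"];g=st["tcp_pos"]+.171*R[:,2]-[0,0,.003]
for a in(45,30,15,0,-15):
    d=R[:,0]*np.cos(np.radians(a))+np.array([0,0,np.sin(np.radians(a))])
    print(a,"cap mid",proj("side",g+d*.056),proj("top",g+d*.056),"foot",proj("side",g-d*.03))
E
```

```text
t: 16.6
tcp_pos: [0.4188, 0.3643, 0.3587]
eef_rot: [[-0.717, 0.697, -0.001], [0.697, 0.717, -0.001], [-0.0, -0.001, -1.0]]
force: [0.9, -1.0, -0.7]
grip_force: 20.0
t: 17.35
tcp_pos: [0.4189, 0.3644, 0.3588]
eef_rot: [[-0.993, 0.12, -0.0], [0.12, 0.993, -0.0], [0.0, -0.0, -1.0]]
t 17.35 grasp [418.8298 364.3887 187.7834] yaw 83.13576880048898 F [-0.8679  0.6919 -0.1263] open 0.01544941010869621 grip 19.999879002571106
tool delta mm [-237.6673 -123.8857  -52.2296]
turn -0.006357033669955743
side [(array([147.4, 225.1]), array([142, 220,  12,  11,  91], dtype=int32)), (array([242. , 255.1]), array([236, 247,  12,  18, 155], dtype=int32))]
top [(array([254.2, 243.9]), array([248, 237,  13,  12,  56], dtype=int32)), (array([186.1, 308. ]), array([181, 304,  11,   9,  74], dtype=int32))]
45 cap mid [[153.4479 204.8863]] [[184.6667 293.8791]] foot [[183.3618 206.6981]]
30 cap mid [[151.3557 213.0743]] [[185.5994 299.3252]] foot [[184.4531 202.7192]]
15 cap mid [[150.8971 220.6444]] [[187.0002 302.5615]] foot [[184.8344 198.9371]]
0 cap mid [[152.0632 227.0136]] [[188.7413 303.4604]] foot [[184.472  195.5911]]
-15 cap mid [[154.703  231.7403]] [[190.6836 302.0818]] foot [[183.3745 192.9034]]
```

```bash
python3 - <<'E'
from h import *
st=r.read_state();R=st["eef_rot"];g=st["tcp_pos"]+.171*R[:,2]
p,e=tri((147.4,225.1),(186.1,308)); v=R.T@(p-g)
print(p,e,"cap blob in tool frame mm",v*1000)
im=[cv2.imread(sorted(__import__('glob').glob(f"pics/{n}_17*.png"))[-1]) for n in("side","top")]
cv2.imwrite("pics/m10.png",np.hstack([crop(im[0],125,165,100,100,4),crop(im[1],150,230,100,100,4)]))
E
```

```text
[0.3564 0.3728 0.1964] 0.0005207478788668755 cap blob in tool frame mm [63.0616  0.8713 -8.558 ]
```

The cap's position in the tool frame (63 mm out and 8.6 mm up, measured on its lit face) shows the tube close to level, cap slightly up. The lane point comes out near (0.640, 0.2126), with its axis at -6.5°, and three independent features agree on it. I'll carry the tube there at height.

```bash
echo '0 0 0 -0.416 0;0 -0.64 -0.3312 -0.1392 -0.035;0 -0.64 -0.3312 -0.1392 0;0 -0.64 -0.3312 -0.1392 0;0 -0.64 -0.3312 0 0;0 -0.64 -0.3312 0 0;0 -0.64 -0.3312 0 0;0 0 0 0 0;0 0 0 0 0' | python3 steer.py 30; python3 go.py 642 212.4 150 83.5; python3 det.py
```

```text
t: 18.58
tcp_pos: [0.6434, 0.2147, 0.4106]
eef_rot: [[-0.994, 0.11, -0.001], [0.11, 0.994, 0.0], [0.001, -0.0, -1.0]]
force: [-0.3, 0.3, -0.0]
opening: 0.015
grip_force: 30.0
t 18.57 grasp [643.2243 214.7433 239.6053] yaw 83.66435418517946 F [-0.3246  0.3329 -0.0124] open 0.015031698717608804 grip 30.000004470348358
tool delta mm [ 0.866  -2.4576 89.6064]
turn 0.002868521670814085
side [(array([152.6, 142. ]), array([151, 141,   4,   4,   7], dtype=int32)), (array([284.7, 144.6]), array([280, 140,  10,  10,  74], dtype=int32)), (array([136. , 147.2]), array([131, 143,  11,   9,  60], dtype=int32)), (array([242.2, 255.2]), array([237, 247,  12,  18, 161], dtype=int32))]
top []
```

Converted, 0.03 m is 0.48, 0.015 m is 0.24, 0.003 rad is 0.015.

```bash
echo '0 0.0144 -0.04 0.48 0.015;0 0 0 0.48 0;0 0 0 0.24 0;0 0 0 0 0;0 0 0 0 0' | python3 steer.py|grep force; python3 go.py 642 212.4 150 83.5; python3 det.py; python3 - <<'E'
from h import *
st=r.read_state();R=st["eef_rot"];g=st["tcp_pos"]+.171*R[:,2]
print("pred cap px",proj("side",g+R@np.array([.063,.0009,-.0086])),proj("top",g+R@np.array([.063,.0009,-.0086])))
E
```

```text
force: [0.4, 0.3, -0.4]
grip_force: 30.0
t 19.3 grasp [643.1904 212.7704 166.2378] yaw 83.59163914412889 F [ 0.3806  0.2971 -0.3962] open 0.01529995090509706 grip 29.99991238117218
tool delta mm [ 1.1656 -0.512  16.2357]
turn 0.0015994047887587762
side [(array([285.8, 175.3]), array([281, 171,  10,   9,  66], dtype=int32)), (array([242.5, 255.4]), array([237, 247,  12,  18, 166], dtype=int32))]
top []
pred cap px [[285.4663 175.1067]] [[276.8034 175.4116]]
```

```bash
echo '0 0.016 -0.008 0.128 0;0 0 0 0.096 0;0 0 0 0 0' | python3 steer.py|grep -E "tcp|force:"; for i in 1 2 3; do echo '0 0 0 0.064 0;0 0 0 0 0' | python3 steer.py | grep -E "tcp|force:"; done; python3 go.py 642 212.4 118 83.5
```

```text
tcp_pos: [0.6413, 0.2117, 0.3211]
force: [-0.8, 0.3, -0.3]
grip_force: 30.0
tcp_pos: [0.6415, 0.2118, 0.3176]
force: [-1.3, 0.4, -1.0]
grip_force: 30.0
tcp_pos: [0.6415, 0.2118, 0.3136]
force: [-0.3, 0.4, -1.6]
grip_force: 30.0
tcp_pos: [0.6415, 0.2119, 0.3096]
force: [-1.1, 0.7, -1.0]
grip_force: 30.0
t 20.52 grasp [641.4712 211.8636 138.6393] yaw 83.57213057397722 F [-1.0584  0.718  -0.9586] open 0.015091893724349563 grip 29.999926686286926
tool delta mm [-0.4723  0.595  20.6391]
turn 0.001258916007255815
```

```bash
for i in 1 2 3 4; do echo '0 0 0 0.048 0;0 0 0 0 0' | python3 steer.py | grep -E "tcp|force:"|grep -v grip; done; python3 go.py 642 212.4 118 83.5
```

```text
tcp_pos: [0.6418, 0.2123, 0.3072]
force: [0.9, 3.2, 0.1]
tcp_pos: [0.642, 0.2127, 0.3047]
force: [1.4, 5.3, 3.1]
tcp_pos: [0.6423, 0.2129, 0.3023]
force: [0.9, 7.0, 5.9]
tcp_pos: [0.6424, 0.2128, 0.3003]
force: [-0.8, 4.3, 12.1]
t 21.52 grasp [642.9961 213.1964 129.3055] yaw 83.56820548365566 F [-0.8168  4.2987 12.1304] open 0.014945102071045392 grip 30.004294216632843
tool delta mm [ 0.9391 -0.9329 11.3   ]
turn 0.00119041025770645
```

```bash
for i in 1 2 3; do echo '0 0 0 0.048 0;0 0 0 0 0' | python3 steer.py | grep -E "tcp|force:"|grep -v grip; done; python3 go.py 642 212.4 118 83.5; python3 det.py
```

```text
tcp_pos: [0.6424, 0.2123, 0.2962]
force: [3.8, 3.9, 3.0]
tcp_pos: [0.6416, 0.2123, 0.2911]
force: [3.7, 5.5, -6.3]
tcp_pos: [0.6411, 0.2123, 0.2875]
force: [1.2, 4.8, -5.8]
t 22.27 grasp [640.8164 212.3135 116.5417] yaw 83.55879221784393 F [ 1.202   4.7648 -5.8235] open 0.015187415586816291 grip 30.034709572792053
tool delta mm [-1.1638  0.2189 -1.4604]
turn 0.0010261177759263395
side [(array([285. , 195.2]), array([280, 190,  11,  11,  75], dtype=int32)), (array([242.4, 255.1]), array([237, 247,  12,  18, 164], dtype=int32))]
top []
```

```bash
for i in 1 2; do echo '0 0 0 0.04 0;0 0 0 0 0' | python3 steer.py | grep -E "tcp|force:"|grep -v grip; done; python3 go.py 642 212.4 118 83.5; python3 det.py
```

```text
tcp_pos: [0.641, 0.2118, 0.2855]
force: [-1.0, 4.3, -2.6]
tcp_pos: [0.6411, 0.2118, 0.2847]
force: [-5.9, 2.4, 11.0]
t 22.88 grasp [640.8002 211.7184 113.7374] yaw 83.57507012725017 F [-5.882   2.3706 10.9695] open 0.01512802647949665 grip 30.001789033412933
tool delta mm [-1.1096  0.8091 -4.2647]
turn 0.0013102208904066093
side [(array([285.4, 197. ]), array([281, 192,  10,  11,  76], dtype=int32)), (array([242.5, 255.3]), array([237, 247,  12,  18, 169], dtype=int32))]
top []
```

Converted, -0.001 m is -0.016.

```bash
echo '0.028 0 0 -0.016 0;0.028 0 0 0 0;0.028 0 0 0 0' | python3 steer.py 10|grep -E "force|open"; echo '0.028 0 0 -0.16 0;0.028 0 0 -0.24 0;0.028 0 0 -0.32 0;0.028 0 0 -0.48 0;0.028 0 0 -0.64 0;0.028 0 0 0 0' | python3 steer.py|grep -E "t:|tcp|force"
```

```text
force: [-0.6, -0.4, -0.4]
opening: 0.0282
grip_force: 0.0
t: 24.1
tcp_pos: [0.6425, 0.2122, 0.4053]
eef_rot: [[-0.994, 0.112, 0.007], [0.112, 0.994, 0.002], [-0.007, 0.003, -1.0]]
force: [0.0, 0.5, 0.4]
grip_force: 0.0
```

Converted, 0.05 m is 0.8, 0.04 m is 0.64.

```bash
echo '0.028 0.8 0.48 0 0;0.028 0.8 0.48 0 0;0.028 0.8 0.48 0 0;0.028 0.8 0.48 0 0;0.028 0.8 0.48 0 0;0.028 0.8 0.48 0 0;0.028 0 0.64 0 0;0.028 0 0.64 0 0;0.028 0 0 0 0' | python3 steer.py|grep -E "t:|tcp|force"; python3 det.py; python3 - <<'E'
from h import *
import glob,os
f=lambda n:cv2.imread(max(glob.glob(f"pics/{n}_*.png"),key=os.path.getmtime))
s,t=f("side"),f("top")
cv2.imwrite("pics/last.png",np.vstack([np.hstack([crop(t,255,115,80,80,5),crop(s,265,155,80,80,5)]),np.hstack([crop(t,190,110,130,66,3),crop(s,170,230,130,66,3)])[:, :780].copy() if 0 else np.hstack([crop(t,200,230,100,50,4),crop(s,175,230,100,50,4)])]))
E
```

```text
t: 25.22
tcp_pos: [0.3722, 0.5058, 0.3998]
eef_rot: [[-0.994, 0.11, 0.0], [0.11, 0.994, 0.001], [-0.0, 0.001, -1.0]]
force: [-0.9, -0.2, -0.8]
grip_force: 0.0
side [(array([152. , 142.4]), array([151, 139,   4,   8,  10], dtype=int32)), (array([135.9, 146.7]), array([131, 143,  10,   9,  51], dtype=int32)), (array([285.1, 197.2]), array([281, 192,  10,  11,  78], dtype=int32)), (array([241.7, 254. ]), array([237, 247,  11,  17, 127], dtype=int32))]
top [(array([277.9, 184.3]), array([273, 181,  11,   8,  75], dtype=int32)), (array([254.1, 244.6]), array([248, 239,  13,  10,  49], dtype=int32))]
```

View pics/last.png

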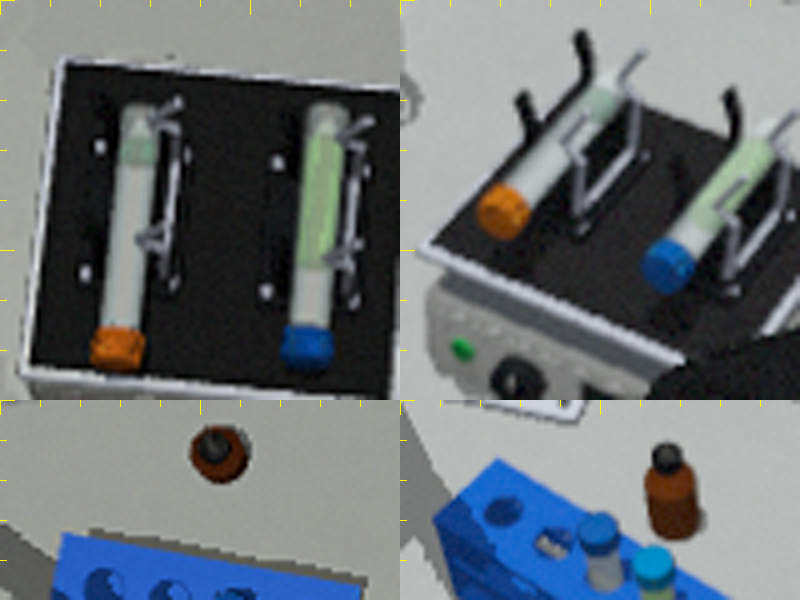

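The orange tube lies across both saddles next to the blue one, with its cap the same way, at top (277.9,184.3), and the keeper arms hooked over it. The rack tubes and the bottle stand as before. One numeric check of its height, its place along the lane and the beaker, then I hand in.

```bash
python3 - <<'E'
from h import *
import glob,os
f=lambda n:cv2.imread(max(glob.glob(f"pics/{n}_*.png"),key=os.path.getmtime))
def bl(n,lo,hi,box):
    x,y,w,b=box;m=cv2.inRange(cv2.cvtColor(f(n),cv2.COLOR_BGR2HSV)[y:y+b,x:x+w],lo,hi)
    k,l,st,c=cv2.connectedComponentsWithStats(m);i=1+np.argmax(st[1:,4]);return c[i]+[x,y]
P={}
for nm,lo,hi,bs,bt in(("orange",(4,170,60),(18,255,255),(270,180,40,40),(265,170,30,30)),("blue",(95,150,60),(125,255,255),(305,190,30,40),(305,170,30,30))):
    P[nm],e=tri(bl("side",lo,hi,bs),bl("top",lo,hi,bt)); print(nm,P[nm],e)
d=P["orange"]-P["blue"];a=np.radians(-6.5);print("along lane mm",1000*d[:2]@[np.cos(a),np.sin(a)],"across",1000*d[:2]@[-np.sin(a),np.cos(a)],"dz",1000*d[2])
b0=cv2.imread("pics/top0.png").astype(int);b1=f("top").astype(int);print("beaker diff",abs(b0-b1)[110:145,192:230].mean(),"iodine diff",abs(b0-b1)[235:252,245:265].mean())
E
```

```text
orange [0.5779 0.22   0.1173] 6.473622798159153e-05
blue [0.5778 0.1493 0.1167] 0.0006422576341209443
along lane mm -7.882347969245573 across 70.22140744838778 dz 0.6437701331246104
beaker diff 9.130325814536342 iodine diff 6.947058823529412
```

Height and cross-lane position match the loaded tube. The position along the lane needs a finer check from the tube's two ends.

```bash
python3 - <<'E'
from h import *
import glob,os
g=cv2.imread(max(glob.glob("pics/top_*.png"),key=os.path.getmtime))
lane=np.array([.640,.2126]);u=np.array([np.cos(np.radians(-6.5)),np.sin(np.radians(-6.5))])
for s in range(-75,60,3):
    p=lane+u*s/1000; 
    q=proj("top",[p[0],p[1],.116])[0]; v=cv2.getRectSubPix(g,(1,1),tuple(map(float,q)))[0,0]
    print(s,q.round(1),v,end=" | ")
for s in(-62,38):
  for z in(.107,.116,.125): print("\n",s,z,proj("top",[*(lane+u*s/1000),z]))
E
```

```text
-75 [277.5 191. ] [165 159 154] | -72 [277.7 189.5] [60 58 62] | -69 [277.8 187.9] [11 34 67] | -66 [278.  186.3] [ 12  53 107] | -63 [278.1 184.7] [ 19  87 175] | -60 [278.3 183.2] [ 16  83 168] | -57 [278.4 181.6] [ 14  79 163] | -54 [278.6 180.1] [ 99 122 175] | -51 [278.7 178.5] [169 172 168] | -48 [278.9 176.9] [165 169 168] | -45 [279.  175.4] [166 170 169] | -42 [279.2 173.8] [165 171 169] | -39 [279.3 172.3] [165 169 167] | -36 [279.5 170.7] [164 168 167] | -33 [279.6 169.2] [164 168 167] | -30 [279.8 167.6] [164 168 168] | -27 [279.9 166.1] [164 168 168] | -24 [280.1 164.6] [165 169 168] | -21 [280.2 163. ] [163 167 166] | -18 [280.4 161.5] [164 168 166] | -15 [280.5 160. ] [165 169 168] | -12 [280.7 158.4] [165 169 168] | -9 [280.8 156.9] [164 168 167] | -6 [281.  155.4] [164 168 167] | -3 [281.1 153.8] [165 169 166] | 0 [281.3 152.3] [166 169 167] | 3 [281.4 150.8] [165 169 168] | 6 [281.6 149.3] [162 166 164] | 9 [281.7 147.8] [133 141 133] | 12 [281.9 146.3] [120 132 119] | 15 [282.  144.8] [124 139 123] | 18 [282.2 143.2] [123 138 121] | 21 [282.3 141.7] [145 155 142] | 24 [282.5 140.2] [165 172 160] | 27 [282.6 138.7] [158 161 154] | 30 [282.8 137.2] [132 135 134] | 33 [282.9 135.7] [85 87 87] | 36 [283.1 134.2] [29 29 28] | 39 [283.2 132.8] [23 24 23] | 42 [283.4 131.3] [22 23 22] | 45 [283.5 129.8] [19 20 17] | 48 [283.6 128.3] [121 117 115] | 51 [283.8 126.8] [149 153 151] | 54 [283.9 125.3] [155 159 157] | 57 [284.1 123.9] [153 157 155] | 
 -62 0.107 [[278.2876 185.2822]]

 -62 0.116 [[278.1735 184.2245]]

 -62 0.125 [[278.0571 183.1451]]

 38 0.107 [[283.2273 134.7843]]

 38 0.116 [[283.1643 133.2553]]

 38 0.125 [[283.1001 131.6962]]
```

By its ends (foot at about +33 mm, cap end at about -68 mm) the tube lies some 6 mm too far towards -x. That is inside the 10 mm limit, but the margin is thin. I'll take a light grip in the window again and slide the tube 6 mm along the lane.

Converted, -0.05 m is -0.8, -0.044 m is -0.704.

```bash
echo '0.028 0 -0.64 0 0;0.028 0 -0.64 0 0;0.028 -0.8 -0.48 0 0;0.028 -0.8 -0.48 0 0;0.028 -0.8 -0.48 0 0;0.028 -0.8 -0.48 0 0;0.028 -0.8 -0.48 0 0;0.028 -0.704 -0.48 0 0;0.028 0 0 0 0;0.028 0 0 0 0' | python3 steer.py|grep -E "t:|tcp"; python3 go.py 636 212.5 160 83.5
```

```text
t: 26.58
tcp_pos: [0.6349, 0.2117, 0.3998]
eef_rot: [[-0.994, 0.113, -0.001], [0.113, 0.994, -0.0], [0.001, -0.0, -1.0]]
t 26.57 grasp [634.6258 211.6998 228.7594] yaw 83.48871705787482 F [ 0.153  -0.5983  0.1071] open 0.02812360385577763 grip 0.0
tool delta mm [-1.3657  0.9692 68.7574]
turn -0.00019692448939631255
```

Converted, 0.03 m is 0.48, 0.009 m is 0.144.

```bash
echo '0.028 -0.0224 0.0128 0.48 0;0.028 0 0 0.48 0;0.028 0 0 0.144 0;0.028 0 0 0 0' | python3 steer.py|grep -E "tcp|force:"; python3 go.py 636 212.5 115 83.5
```

```text
tcp_pos: [0.6365, 0.2138, 0.3311]
force: [-0.2, 0.5, 0.5]
grip_force: 0.0
t 27.07 grasp [636.3447 213.718  160.1221] yaw 83.62257418353873 F [-0.1563  0.4942  0.5349] open 0.027937099691114374 grip 0.0
tool delta mm [ 0.1752 -1.2364 45.1226]
turn 0.0021393230806946916
```

Converted, -0.0008 m is -0.0128, 0.015 m is 0.24.

```bash
echo '0.028 0 -0.0128 0.24 0;0.028 0 0 0.24 0;0.028 0 0 0.24 0;0.028 0 0 0 0;0.028 0 0 0 0' | python3 steer.py|grep -E "tcp|force:"; python3 go.py 636 212.5 115 83.5
```

```text
tcp_pos: [0.6372, 0.2124, 0.286]
force: [0.4, 0.6, -0.2]
grip_force: 0.0
t 27.7 grasp [637.1968 212.412  115.0093] yaw 83.56900426711289 F [ 0.4471  0.6305 -0.1581] open 0.027727540900474336 grip 0.0
tool delta mm [ 1.1991 -0.0466  0.0092]
turn 0.0012043516590455351
```

Converted, -0.002 m is -0.032.

```bash
echo '0 0 0 0 0;0 0 0 0 0;0 0 0 0 0;0 -0.032 0 0 0;0 -0.032 0 0 0;0 -0.032 0 0 0;0 0 0 0 0;0 0 0 0 0' | python3 steer.py 12; python3 go.py 642 212 115 83.5; python3 det.py
```

```text
t: 28.7
tcp_pos: [0.6429, 0.2117, 0.286]
eef_rot: [[-0.994, 0.112, -0.0], [0.112, 0.994, -0.0], [0.0, -0.0, -1.0]]
force: [-3.3, -0.8, 4.2]
opening: 0.0155
grip_force: 12.0
t 28.7 grasp [642.8622 211.6702 115.016 ] yaw 83.5681993974217 F [-3.3303 -0.7819  4.1801] open 0.015486273005727849 grip 12.004037350416183
tool delta mm [0.8937 0.2312 0.0162]
turn 0.0011903040328846864
side [(array([286.5, 195.5]), array([282, 190,  11,  11,  75], dtype=int32)), (array([242.4, 255.3]), array([237, 247,  12,  18, 168], dtype=int32))]
top []
```

Careful with the scale: shifts go in shares of 62.5 mm and turns go in units of 0.2 rad. That gives: -0.04 m is -0.64, -0.03 m is -0.48.

```bash
echo '0.028 0 0 0 0;0.028 0 0 0 0;0.028 0 0 0 0;0.028 0 0 -0.16 0;0.028 0 0 -0.24 0;0.028 0 0 -0.32 0;0.028 0 0 -0.48 0;0.028 0 0 -0.64 0;0.028 0 0 0 0' | python3 steer.py|grep -E "t:|tcp|force"; echo '0.028 0.8 0.48 0 0;0.028 0.8 0.48 0 0;0.028 0.8 0.48 0 0;0.028 0.8 0.48 0 0;0.028 0.8 0.48 0 0;0.028 0.8 0.48 0 0;0.028 0 0.64 0 0;0.028 0 0.64 0 0;0.028 0 0 0 0' | python3 steer.py|grep -E "t:|tcp|force"; python3 det.py; python3 - <<'E'
from h import *
import glob,os
f=lambda n:cv2.imread(max(glob.glob(f"pics/{n}_*.png"),key=os.path.getmtime))
def bl(n,lo,hi,box):
    x,y,w,b=box;m=cv2.inRange(cv2.cvtColor(f(n),cv2.COLOR_BGR2HSV)[y:y+b,x:x+w],lo,hi)
    k,l,st,c=cv2.connectedComponentsWithStats(m);i=1+np.argmax(st[1:,4]);return c[i]+[x,y]
P={}
for nm,lo,hi,bs,bt in(("orange",(4,170,60),(18,255,255),(270,180,40,40),(265,170,30,30)),("blue",(95,150,60),(125,255,255),(305,190,30,40),(305,170,30,30))):
    P[nm],e=tri(bl("side",lo,hi,bs),bl("top",lo,hi,bt)); print(nm,P[nm],e)
d=P["orange"]-P["blue"];a=np.radians(-6.5);print("along",1000*d[:2]@[np.cos(a),np.sin(a)],"across",1000*d[:2]@[-np.sin(a),np.cos(a)],"dz",1000*d[2])
# keeper wires: bright pixels compared with picture before the slide
A=cv2.imread(sorted(glob.glob("pics/top_25*.png"))[-1]);B=f("top")
def wire(im,off): 
    g=cv2.cvtColor(im,cv2.COLOR_BGR2GRAY);x,y=off;return g[y:y+45,x:x+10]
print("keeper region change",abs(wire(A,(286,133)).astype(int)-wire(B,(286,133))).mean())
b0=cv2.imread("pics/top0.png")
for nm,(x,y) in dict(beaker=(211,127),iodine=(255,243)).items():
    tpl=b0[y-16:y+17,x-16:x+17];m=cv2.matchTemplate(B[y-26:y+27,x-26:x+27],tpl,cv2.TM_CCOEFF_NORMED);print(nm,cv2.minMaxLoc(m)[1::2],"(10,10 = unmoved)")
E
```

```text
t: 29.92
tcp_pos: [0.6439, 0.212, 0.4063]
eef_rot: [[-0.994, 0.112, 0.007], [0.112, 0.994, 0.002], [-0.007, 0.003, -1.0]]
force: [-1.1, 0.0, -0.4]
grip_force: 0.0
t: 31.05
tcp_pos: [0.3736, 0.5056, 0.4007]
eef_rot: [[-0.994, 0.11, 0.0], [0.11, 0.994, 0.001], [-0.0, 0.001, -1.0]]
force: [-0.6, -1.2, -0.2]
grip_force: 0.0
side [(array([135.6, 147.1]), array([131, 143,  10,   9,  54], dtype=int32)), (array([286.5, 195.4]), array([282, 191,  11,  10,  79], dtype=int32)), (array([241.7, 254.1]), array([237, 247,  11,  18, 125], dtype=int32))]
top [(array([278.4, 181.5]), array([274, 178,  10,   8,  74], dtype=int32)), (array([254.3, 244.1]), array([248, 237,  13,  12,  54], dtype=int32))]
orange [0.5831 0.2191 0.1178] 0.00019766804864728595
blue [0.5782 0.1494 0.1163] 0.0007730843653863423
along -2.9679081109890153 across 69.88286419863223 dz 1.508457194986601
keeper region change 3.466666666666667
beaker (0.9967969655990601, (10, 10)) (10,10 = unmoved)
iodine (0.9987998008728027, (10, 10)) (10,10 = unmoved)
```

The tube slid 5 mm towards the lane point. It is at the same height as the loaded tube and 70 mm across from it, with the keeper unchanged and the beaker and bottle unmoved.

```bash
python3 -c "
from bench import r
print(r.sign_off())"
```

```text
the job is handed in; nothing more can be done
None
```

The orange tube is in the mixer's empty lane under the keeper, its cap pointing the same way as the loaded tube's; by my measurements it lies 1–3 mm off centre along the lane, nothing else was disturbed, and I handed the job in at about 31 s.

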